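# Fetch the stain jar from behind the reagent bottles and weigh it

### The job

Get the squat amber jar with the black lid out from behind the three tall reagent bottles in the grey tray: move the three bottles out of the way into the blue spill tray, and stand the jar in the middle of the balance pan. Then put every bottle back on the seat it came from in the grey tray. Keep bottles and jar upright, set them down rather than letting them drop, and leave the two small vials in the grey tray where they are.

Things in the scene. Friction and masses are not known exactly. Their poses are not given: they have to be found in the camera images.
- red_bottle_center (a point): Red-capped bottle: upright closed round bottle, white plastic with a paper label, red screw cap. Body 58 mm diameter up to 80 mm, then a shoulder; height 120 mm; the cap, a cylinder of 36 mm diameter, fills the top 24 mm. 150 to 290 g. This point: on its axis half-way up, 60 mm above its underside; z up its axis. Starts on one of three seats of the reagent tray; which one varies.
- blue_bottle_center (a point): Blue-capped bottle: upright closed round bottle, pale blue-grey plastic with a paper label, blue screw cap. Body 58 mm diameter up to 80 mm, then a shoulder; height 120 mm; the cap, a cylinder of 36 mm diameter, fills the top 24 mm. 150 to 290 g. This point: on its axis half-way up, 60 mm above its underside; z up its axis. Starts on one of three seats of the reagent tray; which one varies.
- yellow_bottle_center (a point): Yellow-capped bottle: upright closed round bottle, dark brown with a paper label, yellow screw cap. Body 58 mm diameter up to 80 mm, then a shoulder; height 120 mm; the cap, a cylinder of 36 mm diameter, fills the top 24 mm. 150 to 290 g. This point: on its axis half-way up, 60 mm above its underside; z up its axis. Starts on one of three seats of the reagent tray; which one varies.
- stain_jar_center (a point): Stain jar: squat closed amber jar with a flat black lid (orange dot on it), a cylinder of 50 mm diameter and 52 mm height, 80 to 160 g. This point: on its axis half-way up, 26 mm above its underside; z up its axis. Starts on the middle seat of the reagent tray's back row (far from the robot), with bottles about 10 mm away to its left, right and front.
- white_vial_center (a point): Small closed vial with a white cap, 28 mm diameter, 48 mm high, about 50 g, on the reagent tray's front left seat (tray x = -33, y = +64 mm); to be left alone. This point: on its axis half-way up.
- green_vial_center (a point): Small closed vial with a green cap, 28 mm diameter, 48 mm high, about 50 g, on the reagent tray's front right seat (tray x = -33, y = -64 mm); to be left alone. This point: on its axis half-way up.
- reagent_tray: Grey tray, fixed, 150 mm (its x) by 210 mm (y), 4 mm floor, lip 15 mm high. Origin: centre of its underside; x roughly away from the robot, y left. Six flat round seats marked by dark rings of 61 mm: rows at x = -33 (front) and +33 mm (back), seats at y = -64, 0, +64 mm. Bottles stand on back left, back right and front middle.
- spill_tray: Blue tray, fixed, empty at the start, 260 mm (its x) by 150 mm (y), 4 mm floor, 4 mm walls, rim 28 mm high. Origin: centre of its underside; x, the long side, roughly away from the robot. It stands left or right of the grey tray, the balance on the other side. Three bottles fit in a row along its x, 80 mm apart.
- balance_pan (a point): Round flat steel pan, 112 mm diameter, of a white bench balance; fixed and rigid. The point: centre of the pan's top face, 56 mm above the work surface; x roughly away from the robot. The case (210 by 150 mm) is 41 mm high, its display and keys on the robot's side rise to about 52 mm.

How it is judged:
By the outcome, as a careful person would: the job done as asked, in the order asked, and still so for the second after the job is handed in, with the robot touching nothing.
It also fails if it takes over 128 s, if anything falls off the work surface, if the arm or the gripper's body presses on something with over 40 N, if the wrist force passes 120 N, or if a joint passes its speed limit or range.

### The arm

A 6-joint arm with a two-finger parallel gripper is mounted at the origin on the work surface. World frame = base frame: x ahead of the robot, y to its left, z up, the work surface at z = 0. Lengths are in m, angles in degrees, forces in N, time in s.
With the tool pointing down it reaches from about 0.35 to 0.925 m from the base axis. Payload 6.4 kg.
Tool frame: the origin (TCP) lies between the finger pads; the fingertips stand arm.tip_extent ahead of it and the grasp point (between the pads) lies 8 mm behind it (arm.tip_extent is the distance from the TCP to the fingertips, in m); z points along the fingers, y is the line along which they close (so a half turn about z gives the same grasp; the last joint's range is limited). The gripper opens to 94 mm and grips with 3 to 60 N. Pads are 16 mm wide; open, the fingers measure 119 mm over their backs; the gripper's body (75 mm by 177 mm) begins 78 mm behind the grasp point.
Start: joints at [56.488, 14.043, 89.255, -0, 76.702, -9.975], TCP at [0.26, 0.596, 0.193] pointing down, gripper open.
Joint ranges: [-179.41, 179.41], [-58.25, 129.5], [7.25, 145.43], [-54.29, 234.29], [11.92, 165.04], [-157.13, 157.13]. Speed limits (degrees/s): [147.25, 147.25, 180, 180, 180, 180].

### API

Orientations are given as [roll, pitch, yaw] about the fixed x, y, z axes, in that order (R = Rz(yaw) Ry(pitch) Rx(roll)).
In Python, from bench import status, vision, workorder, arm gives the robot as it stands.
- The arm moves only by the tool play_rows, never from a script. Its argument "series" is a list of rows, each a list of 7 numbers: the turn, a rotation vector about the tool's x, y, z in degrees, then the shift along the tool's x, y, z in m, then the opening, from -1 (shut) to 1 (fully open). A call has 1 to 8 rows; each row shifts and turns the commanded pose from where the row before left it, along the tool's axes as they then stand; what a row does not reach is not made up. A row lasts 1/10 s, in which the tool goes at most 50 mm and 8.59 degrees, less where a joint would pass 70% of its speed; a pose out of reach is approached as far as the arm can. A call with a gripper value outside its range is refused whole. The fingers move at their own pace and stop on an object; "grip_force" is the grip in N (left out, the last holds). Time passes only in rows, so rows that do not move let the fingers close. It gives the time, the measured TCP pose, the force, the opening and the grip force at its end, in the units of the state.
- status.state(): the state, without advancing time (a new reading comes with each control period).
- vision.get_image(name): name is "side" or "top" or "wrist"; returns (picture, depth): 400x640x3 uint8, red, green, blue; 400x640 float32, m along the optical axis (not along the pixel's ray), 0 where there is no reading.
- vision.camera_info(name): a dict with "fx", "fy", "cx", "cy" (pixels), "extrinsics" (4x4, takes a point from camera to world coordinates); the wrist camera has in their place "hand_eye" (4x4, takes a point from camera to tool coordinates, whose origin is the TCP and whose axes are the flange's). Camera axes: x right, y up, looking along -z (the intrinsics and any distortion apply to the point x, -y, -z); pixel columns grow to the right and rows downward; lengths in m; the calibration is good to about 2 mm. A picture is of the moment at which its call begins: read the wrist's pose just before it. camera_info takes no time and is no camera call.
- workorder.hand_in(): hands the job in; it is judged then, once.
The state is a dict: "t": time; "joint_pos": joint angles; "joint_vel": joint speeds; "joint_torque": joint torques, N m; "position": TCP position; "tool_rot": TCP orientation; "force": force on the tool from outside, world axes, zero at the start; "wrist_torque": the same for the moment, N m; "opening": finger opening in m; "gripper_force": force on a finger pad.
Only numpy, scipy, OpenCV 4.12 (cv2) and the standard library are available. Lean on these libraries where they do the work, as an engineer would, in place of code of your own. Each camera call takes 0.05 s, during which the arm holds its last target. There are 200 camera calls.

## Working session

There is one attempt and no reset: what is moved stays moved. The work goes in short steps, Python scripts to look and compute and a tool call to move; the robot and the scene stay as the last step left them, time stands still between calls to the robot, and variables do not carry over. Pictures are saved under pics/ and viewed, at most 14 in all, crops included, and the job is handed in when it is done.

Besides the shell and the picture viewer there is one more tool, called after "Emit:" in YAML: its name, and indented under it one key for each argument. play_rows: Moves the arm, as the interface text tells. Its arguments: {"type":"object","properties":{"series":{"type":"array","items":{"type":"array","items":{"type":"number"}}},"grip_force":{"type":"number"}},"required":["series"]}

```bash
ls; mkdir -p pics; python3 - <<'E'
from bench import status, vision, arm
import cv2
s=status.state(); print(s['t'],s['position'],s['tool_rot'],s['opening'],arm.tip_extent)
for n in ("top","side"):
    p,d=vision.get_image(n); cv2.imwrite(f"pics/{n}0.png",p[:,:,::-1]); print(vision.camera_info(n))
print(vision.camera_info("wrist"))
E
```

```text
pics
0.0 [0.25923345 0.59538228 0.19225424] [-1.79891774e+02 -1.77357616e-02  1.56463389e+02] 0.09361742560364274 0.011
{'fx': 501.018160037185, 'fy': 501.018160037185, 'cx': 326.22179568418073, 'cy': 199.35050350294236, 'extrinsics': array([[ 1.54890709e-02,  9.91065100e-01, -1.32476629e-01,
         3.96653070e-01],
       [-9.99879557e-01,  1.52226107e-02, -3.02398407e-03,
         9.31608134e-04],
       [-9.80324936e-04,  1.32507511e-01,  9.91181516e-01,
         1.21368428e+00],
       [ 0.00000000e+00,  0.00000000e+00,  0.00000000e+00,
         1.00000000e+00]])}
{'fx': 362.6874749243082, 'fy': 362.6874749243082, 'cx': 319.4768797570004, 'cy': 200.4809169413447, 'extrinsics': array([[-0.74546742,  0.44747585, -0.49400779,  0.19362038],
       [-0.6664663 , -0.4892299 ,  0.56256268,  0.40850293],
       [ 0.01004983,  0.74861169,  0.66293253,  0.54207769],
       [ 0.        ,  0.        ,  0.        ,  1.        ]])}
{'fx': 316.5972455210602, 'fy': 316.5972455210602, 'cx': 324.54443897151583, 'cy': 198.5363176573433, 'hand_eye': array([[-1.15304136e-03,  9.62954148e-01,  2.69662714e-01,
         7.74405442e-02],
       [ 9.99999129e-01,  9.37206922e-04,  9.29134998e-04,
        -3.89749982e-05],
       [ 6.41984639e-04,  2.69663550e-01, -9.62954390e-01,
        -1.91918714e-01],
       [ 0.00000000e+00,  0.00000000e+00,  0.00000000e+00,
         1.00000000e+00]])}
```

View pics/top0.png

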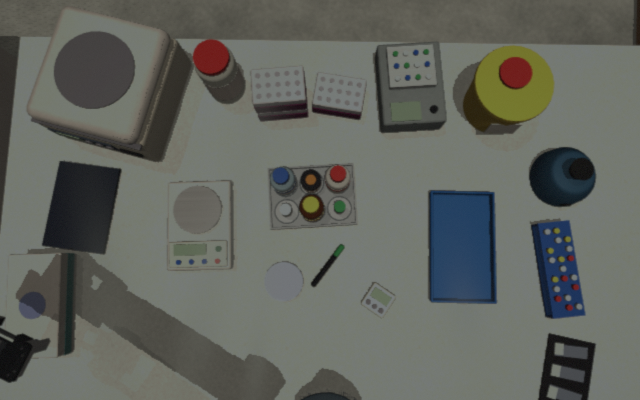

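View pics/side0.png

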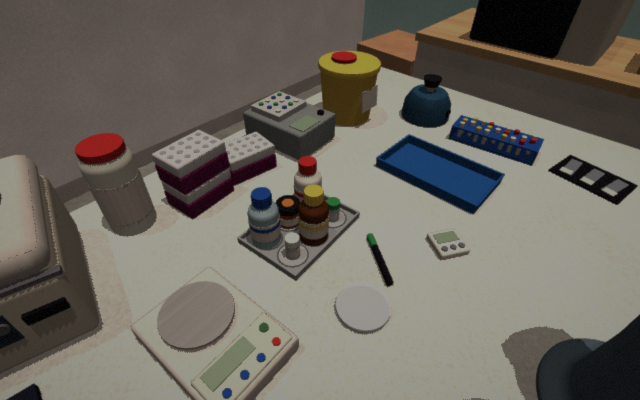

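The top view shows blue back left (281,175), the jar at (311,180), red back right (338,172), and yellow front middle (311,205). The white vial is at (286,211) and the green at (340,207). The balance pan is on the left at (198,209), and the spill tray on the right at (462,247). The side view agrees. Next I measure by casting rays.

```bash
cat > h.py <<'E'
import numpy as np, cv2
from scipy.spatial.transform import Rotation as Ro
from bench import status, vision
def ray(n,uv,z,T=None):
    i=vision.camera_info(n); T=i['extrinsics'] if T is None else T
    d=T[:3,:3]@np.array([(uv[0]-i['cx'])/i['fx'],-(uv[1]-i['cy'])/i['fy'],-1]); o=T[:3,3]
    return o+d*(z-o[2])/d[2]
def wristT(s):
    T=np.eye(4);T[:3,:3]=Ro.from_euler('xyz',s['tool_rot'],degrees=True).as_matrix();T[:3,3]=s['position']
    return T@vision.camera_info('wrist')['hand_eye']
def blob(p,lo,hi,box):
    h=cv2.cvtColor(p,cv2.COLOR_RGB2HSV); x0,y0,x1,y1=box
    m=np.zeros(h.shape[:2],np.uint8); m[y0:y1,x0:x1]=cv2.inRange(h,np.array(lo),np.array(hi))[y0:y1,x0:x1]
    c=max(cv2.findContours(m,cv2.RETR_EXTERNAL,cv2.CHAIN_APPROX_NONE)[0],key=cv2.contourArea)
    return c
E
python3 - <<'E'
from h import *
p,d=vision.get_image('top')
B=(265,155,360,235)
for k,lo,hi,z,b in [('blue',(100,120,60),(125,255,255),.124,B),('red',(172,120,60),(180,255,255),.124,B),('yellow',(20,120,80),(35,255,255),.124,B),('jardot',(5,150,100),(18,255,255),.056,(300,165,322,195)),('green',(45,80,40),(90,255,255),.052,B),('spill',(95,120,40),(125,255,255),.028,(420,180,505,310))]:
    c=blob(p,lo,hi,b); (u,v),(w,h),a=cv2.minAreaRect(c); print(k,(round(u),round(v)),(round(w),round(h)),round(a),ray('top',(u,v),z).round(4), d[int(v),int(u)])
    if k=='spill': print([ray('top',q,.028).round(3).tolist() for q in cv2.boxPoints(cv2.minAreaRect(c))])
# pan ellipse
i=cv2.cvtColor(p,cv2.COLOR_RGB2GRAY)
print(ray('top',(198,209),.056))
cv2.imwrite('pics/c.png',cv2.resize(p[150:290,150:370,::-1],None,fx=3.6,fy=3.6,interpolation=cv2.INTER_CUBIC))
E
```

```text
blue (280, 175) (15, 15) 63 [0.5948 0.1065 0.124 ] 1.1042482Traceback (most recent call last):
  File "<stdin>", line 5, in <module>
  File "h.py", line 14, in blob
    c=max(cv2.findContours(m,cv2.RETR_EXTERNAL,cv2.CHAIN_APPROX_NONE)[0],key=cv2.contourArea)
ValueError: max() iterable argument is empty
```

```bash
python3 - <<'E'
from h import *
p,d=vision.get_image('top')
B=(265,155,360,235)
for k,lo,hi,z,b in [('red',(0,150,90),(5,255,255),.124,(322,155,355,190)),('yellow',(20,120,110),(35,255,255),.124,B),('jardot',(5,150,100),(18,255,255),.056,(300,165,322,195)),('green',(45,80,40),(90,255,255),.052,(325,190,355,225)),('spill',(95,120,40),(125,255,255),.028,(420,180,505,310))]:
  try:
    c=blob(p,lo,hi,b); (u,v),(w,h),a=cv2.minAreaRect(c); print(k,(round(u),round(v)),(round(w),round(h)),round(a),ray('top',(u,v),z).round(4), d[int(v),int(u)])
    if k=='spill': print([ray('top',q,.028).round(3).tolist() for q in cv2.boxPoints(cv2.minAreaRect(c))])
  except ValueError: print(k,'none')
print(ray('top',(198,209),.056))
cv2.imwrite('pics/c.png',cv2.resize(p[150:290,150:370,::-1],None,fx=3.6,fy=3.6,interpolation=cv2.INTER_CUBIC))
E
```

```text
red (338, 173) (14, 15) 90 [ 0.6014 -0.0198  0.124 ] 1.110937
yellow (310, 204) (13, 14) 45 [0.5309 0.0391 0.124 ] 1.09463
jardot (310, 179) (8, 8) 90 [0.5989 0.0432 0.056 ] 1.1778023
green (339, 206) (11, 10) 90 [ 0.5355 -0.0256  0.052 ] 1.169646
spill (462, 246) (111, 65) 90 [ 0.4479 -0.3184  0.028 ] 1.206997
[[0.579, -0.243, 0.028], [0.581, -0.399, 0.028], [0.321, -0.391, 0.028], [0.318, -0.24, 0.028]]
[0.52416363 0.30229883 0.056     ]
```

View pics/c.png

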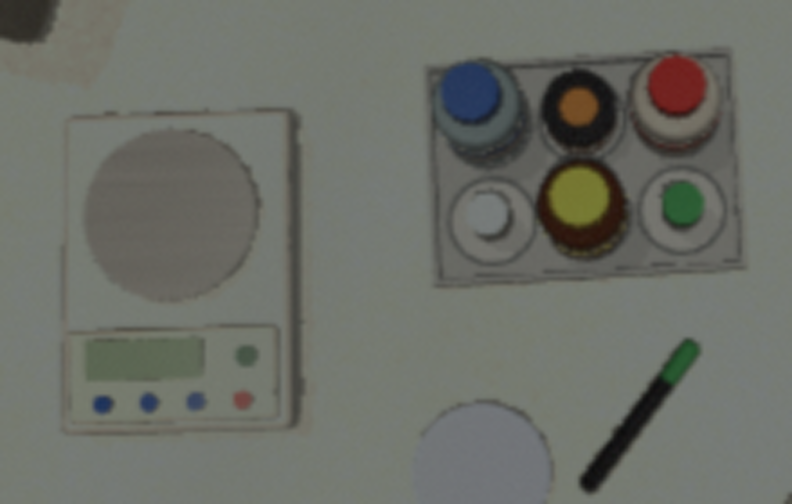

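Everything is consistent with the tray at 3° yaw. Blue–red measures 126 mm against 128 expected, and the jar sits midway between them. Now I move over the tray with the tool aligned to it.

Emit:
play_rows:
  series:
    - [0,0,-6.6,0,0,0,1]
    - [0,0,-6.6,0,0,0,1]
    - [0,0,-6.6,0,0,0,1]
    - [0,0,-6.7,0,0,0,1]
    - [0,0,0,-0.02,-0.041,-0.001,1]
    - [0,0,0,-0.02,-0.041,-0.001,1]
    - [0,0,0,-0.02,-0.041,-0.001,1]
    - [0,0,0,-0.02,-0.041,-0.001,1]
  grip_force: 30

```text
t: 1.0
position: [0.3483, 0.4347, 0.1972]
tool_rot: [-180.0, -0.0, -177.0]
force: [-0.2, -0.1, 0.1]
opening: 0.0942
gripper_force: 0.0
```

Emit:
play_rows:
  series:
    - [0,0,0,-0.02,-0.041,-0.001,1]
    - [0,0,0,-0.02,-0.041,-0.001,1]
    - [0,0,0,-0.02,-0.041,-0.001,1]
    - [0,0,0,-0.02,-0.041,-0.001,1]
    - [0,0,0,-0.02,-0.041,-0.001,1]
    - [0,0,0,-0.02,-0.041,-0.001,1]
    - [0,0,0,-0.02,-0.041,-0.001,1]
    - [0,0,0,-0.02,-0.041,-0.001,1]

```text
t: 1.8
position: [0.5252, 0.1152, 0.2054]
tool_rot: [180.0, 0.0, -177.0]
force: [0.1, 1.0, 0.3]
opening: 0.0939
gripper_force: 0.0
```

Emit:
play_rows:
  series:
    - [0,0,0,-0.02,-0.041,-0.001,1]
    - [0,0,0,-0.02,-0.038,-0.001,1]
    - [0,0,0,0,0,0,1]
    - [0,0,0,0,0,0,1]

```text
t: 2.2
position: [0.5686, 0.0397, 0.207]
tool_rot: [180.0, -0.1, -177.1]
force: [0.7, 0.8, -0.6]
opening: 0.0942
gripper_force: 0.0
```

```bash
cat >> h.py <<'E'
def go(x,y,z,yaw=183):
    s=status.state(); R=Ro.from_euler('xyz',s['tool_rot'],degrees=True)
    print('t',round(s['t'],2),'at',s['position'].round(4),s['tool_rot'].round(1),'op',round(s['opening'],4),'shift mm',(R.inv().apply(np.array([x,y,z])-s['position'])*1000).round(1),'turnz',round(-((yaw-s['tool_rot'][2]+180)%360-180),2))
E
python3 - <<'E'
from h import *
go(.6005,-.0205,.15)
s=status.state(); T=wristT(s); p,d=vision.get_image('wrist'); cv2.imwrite('pics/w0.png',p[:,:,::-1])
print(s['joint_pos'].round(1))
for k,lo,hi,z in [('blue',(100,120,60),(125,255,255),.124),('red',(0,150,90),(5,255,255),.124),('yellow',(20,120,90),(35,255,255),.124),('jardot',(6,150,100),(18,255,255),.056),('green',(45,80,40),(90,255,255),.052)]:
  try:
    c=blob(p,lo,hi,(0,0,640,400)); (u,v),r=cv2.minEnclosingCircle(c); print(k,(round(u),round(v)),round(r),ray('wrist',(u,v),z,T).round(4))
  except ValueError: print(k,'none')
E
```

```text
t 2.2 at [0.5686 0.0397 0.207 ] [ 1.800e+02 -1.000e-01 -1.771e+02] op 0.0942 shift mm [-28.9 -61.8  56.9] turnz -0.13
[  -7.4    2.8  100.4    0.    76.9 -100.3]
blue (44, 88) 98 [ 0.485  -0.1958  0.124 ]
red (261, 230) 19 [ 0.6009 -0.0184  0.124 ]
yellow (328, 158) 21 [0.5308 0.0397 0.124 ]
jardot (327, 209) 10 [0.599  0.0436 0.056 ]
green (268, 150) 13 [ 0.5364 -0.0244  0.052 ]
```

View pics/w0.png

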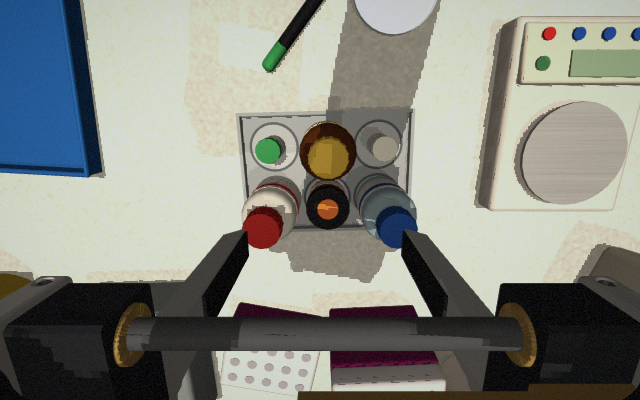

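The wrist view agrees with the top view to about 1 mm: red (261,230), jar dot (327,209), yellow (328,158). I'll grasp red by the body just under the shoulder, with the fingertips above jar height.

Emit:
play_rows:
  series:
    - [0,0,0,-0.015,-0.03,0.02,1]
    - [0,0,0,-0.015,-0.031,0.02,1]
    - [0,0,0,0,0,0.017,1]
    - [0,0,0,0,0,0.02,1]
    - [0,0,0,0,0,0.02,1]
    - [0,0,0,0,0,0.02,1]
    - [0,0,0,0,0,0.017,1]
    - [0,0,0,0,0,0,1]

```text
t: 3.05
position: [0.5992, -0.017, 0.0706]
tool_rot: [179.9, -0.3, -176.9]
force: [-0.9, 0.2, -0.7]
opening: 0.0938
gripper_force: 0.0
```

Emit:
play_rows:
  series:
    - [0,0,0,0,0,0,0.2]
    - [0,0,0,0,0,0,-0.2]
    - [0,0,0,0,0,0,-0.2]
    - [0,0,0,0,0,0,-0.2]
    - [0,0,0,0,0,0,-0.2]
    - [0,0,0,0,0,0,-0.2]

```text
t: 3.65
position: [0.6019, -0.0193, 0.0736]
tool_rot: [-180.0, 0.0, -177.0]
force: [-0.0, 0.5, -0.1]
opening: 0.0495
gripper_force: 0.0
```

```bash
python3 - <<'E'
from h import *
go(.601,-.0195,.073); s=status.state(); print(s['opening'],s['gripper_force'])
p,d=vision.get_image('side'); cv2.imwrite('pics/s1.png',cv2.resize(p[120:280,220:400,::-1],None,fx=3.6,fy=3.6))
s=status.state(); print(s['opening'],s['gripper_force'])
E
```

```text
t 3.65 at [ 0.6019 -0.0193  0.0736] [-180.    0. -177.] op 0.0495 shift mm [ 1.  -0.2  0.6] turnz -0.05
0.0495166445595665 0.0
0.04537689978836573 0.0
```

View pics/s1.png

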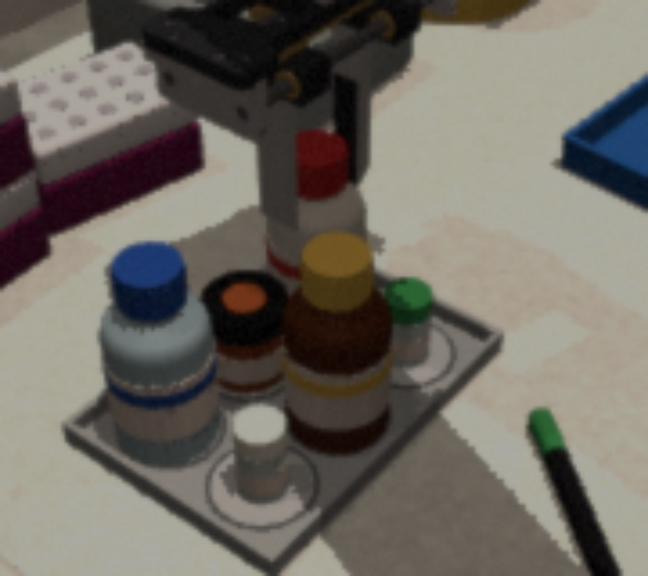

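The fingertips sit at shoulder height, higher than I assumed. I'll check their real height from the side depth before closing further.

```bash
python3 - <<'E'
from h import *
s=status.state(); print(s['position'],s['opening'])
p,d=vision.get_image('side'); i=vision.camera_info('side');T=i['extrinsics']
def pt(u,v):
    z=d[v,u]; return (T@np.array([(u-i['cx'])/i['fx']*z,-(v-i['cy'])/i['fy']*z,-z,1]))[:3].round(4)
for u,v in [(297,160),(298,170),(298,174),(298,178),(298,181),(298,184),(309,160),(321,150),(319,168),(262,193),(308,162)]: print((u,v),pt(u,v),p[v,u])
E
```

```text
[ 0.60188057 -0.0192817   0.07350547] 0.04537689978836573
(297, 160) [0.5967 0.0151 0.1459] [54 50 46]
(298, 170) [0.5947 0.0155 0.1237] [56 50 47]
(298, 174) [0.5963 0.0143 0.1126] [58 54 50]
(298, 178) [0.5955 0.0155 0.1038] [56 51 49]
(298, 181) [0.5955 0.0158 0.0965] [62 57 53]
(298, 184) [0.6034 0.0084 0.0802] [69 62 56]
(309, 160) [ 0.6003 -0.0215  0.1252] [77 14 13]
(321, 150) [ 0.5953 -0.0515  0.1364] [64 58 54]
(319, 168) [ 0.5949 -0.0456  0.0951] [51 47 44]
(262, 193) [0.5923 0.1089 0.1257] [ 29  58 114]
(308, 162) [ 0.5976 -0.0158  0.1246] [77 14 15]
```

```bash
python3 - <<'E'
from h import *
from bench import arm
print(arm.tip_extent,[a for a in dir(arm) if a[0]!='_'])
s=status.state(); print(s['position'],s['joint_pos'],s['opening'])
T=wristT(s); p,d=vision.get_image('wrist'); i=vision.camera_info('wrist')
def pt(u,v):
    z=d[v,u]; return (T@np.array([(u-i['cx'])/i['fx']*z,-(v-i['cy'])/i['fy']*z,-z,1]))[:3].round(4)
for u,v in [(330,20),(200,100),(250,30),(450,30)]: print((u,v),pt(u,v),p[v,u])
cv2.imwrite('pics/w1.png',p[:,:,::-1])
E
```

```text
0.011 ['PlanningError', 'tip_extent']
[ 0.60182035 -0.0192555   0.07338569] [-1.26098603e+01  1.54378661e+01  1.01013256e+02 -1.51652426e-03
  6.35503498e+01 -1.05566938e+02] 0.041641477083109994
(330, 20) [ 4.592e-01 -2.310e-02  3.000e-04] [232 236 219]
(200, 100) [ 0.5217 -0.1236  0.0007] [234 234 219]
(250, 30) [ 0.4691 -0.0831  0.0006] [232 232 216]
(450, 30) [0.4615 0.0678 0.0005] [153 147 131]
```

View pics/w1.png

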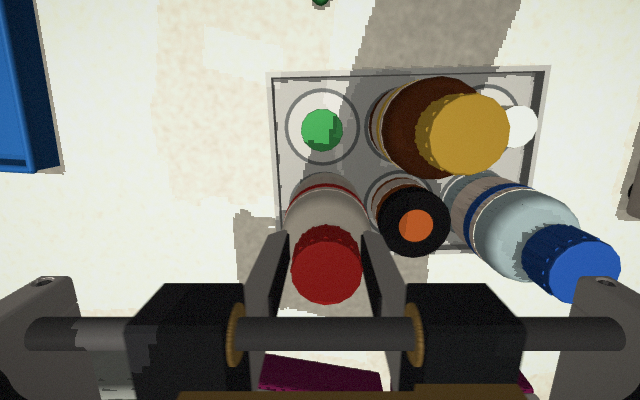

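```bash
python3 - <<'E'
from h import *
s=status.state(); print(s['position'],s['opening'],s['gripper_force'])
i=vision.camera_info('wrist');H=i['hand_eye']; p,d=vision.get_image('wrist')
def pt(u,v):
    z=d[v,u]; return (H@np.array([(u-i['cx'])/i['fx']*z,-(v-i['cy'])/i['fy']*z,-z,1]))[:3].round(4)
for u,v in [(280,234),(278,237),(283,236),(272,250),(258,285),(367,234),(372,237),(380,250),(400,285),(190,300),(460,300),(328,270)]: print((u,v),pt(u,v),p[v,u])
E
```

```text
[ 0.60179078 -0.01923824  0.07333976] 0.03888675224656158 0.0
(280, 234) [ 0.0091 -0.0263 -0.0226] [78 75 71]
(278, 237) [ 0.0084 -0.0271 -0.0252] [78 74 71]
(283, 236) [ 0.0087 -0.0243 -0.0245] [80 78 72]
(272, 250) [ 0.0085 -0.0277 -0.0428] [78 74 69]
(258, 285) [ 0.0085 -0.028  -0.0764] [77 73 67]
(367, 234) [ 0.009   0.0236 -0.0225] [81 78 72]
(372, 237) [ 0.008   0.0262 -0.0245] [80 77 74]
(380, 250) [ 0.0078  0.0279 -0.0414] [75 70 66]
(400, 285) [ 0.0084  0.0302 -0.0764] [61 63 57]
(190, 300) [ 0.0329 -0.0336 -0.124 ] [10 13 15]
(460, 300) [ 0.0322  0.0329 -0.1231] [13 14 14]
(328, 270) [ 0.0017  0.001  -0.0513] [125  25  24]
```

Side and wrist depth agree: the real fingertips stand about 21 mm behind the reported TCP, not 11 mm ahead, and the whole finger set is shifted with them. From here I plan with tip z = TCP z + 0.0215. I reopen, then descend 34 mm.

Emit:
play_rows:
  series:
    - [0,0,0,0,0,0,1]
    - [0,0,0,0,0,0,1]
    - [0,0,0,0,0,0,1]
    - [0,0,0,0,0,0,1]
    - [0,0,0,0,0,0,1]
    - [0,0,0,0,0,0,1]
    - [0,0,0,0,0,0,1]

```text
t: 4.55
position: [0.6018, -0.0192, 0.0733]
tool_rot: [180.0, -0.0, -177.0]
force: [-0.1, 0.3, -0.7]
opening: 0.0905
gripper_force: 0.0
```

Emit:
play_rows:
  series:
    - [0,0,0,0.001,0,0.011,1]
    - [0,0,0,0,0,0.011,1]
    - [0,0,0,0,0,0.011,1]
    - [0,0,0,0,0,0,1]
    - [0,0,0,0,0,0,0.1]
    - [0,0,0,0,0,0,0.1]
    - [0,0,0,0,0,0,0.1]
    - [0,0,0,0,0,0,0.1]

```text
t: 5.35
position: [0.6038, -0.0193, 0.0442]
tool_rot: [-180.0, 0.3, -177.1]
force: [-2.6, -0.3, 18.8]
opening: 0.0654
gripper_force: 8.5
```

Emit:
play_rows:
  series:
    - [0,0,0,0,0,0,0.1]
    - [0,0,0,0,0,0,0.1]
    - [0,0,0,0,0,0,0.1]
    - [0,0,0,0,0,0,0.1]

```text
t: 5.75
position: [0.6038, -0.0205, 0.0431]
tool_rot: [-179.9, 0.3, -177.0]
force: [-0.8, -1.9, 13.0]
opening: 0.0576
gripper_force: 32.1
```

```bash
python3 - <<'E'
from h import *
go(.601,-.0195,.041); s=status.state(); print(s['force'],s['wrist_torque'],s['opening'])
i=vision.camera_info('wrist');H=i['hand_eye']; T=wristT(s); p,d=vision.get_image('wrist')
def pt(u,v):
    z=d[v,u]; q=np.array([(u-i['cx'])/i['fx']*z,-(v-i['cy'])/i['fy']*z,-z,1]);return (H@q)[:3].round(4),(T@q)[:3].round(4)
for u,v in [(270,236),(380,236),(328,270),(328,300),(328,330),(328,350),(420,220),(300,385)]: print((u,v),pt(u,v),p[v,u])
q,_=vision.get_image('side')
cv2.imwrite('pics/sw.png',np.hstack([cv2.resize(q[120:260,220:400,::-1],(514,400)),p[150:400,240:420,::-1].repeat(1,0)[:,:].copy() if 0 else cv2.resize(p[150:400,240:420,::-1],(286,400))]))
E
```

```text
t 5.75 at [ 0.6038 -0.0205  0.0431] [-179.9    0.3 -177. ] op 0.0576 shift mm [2.8 1.1 2. ] turnz -0.02
[-0.79153719 -1.94992927 12.95469687] [-0.17037472  0.07526847  0.05085334] 0.057617815179901305
(270, 236) (array([ 0.0088, -0.0317, -0.0247]), array([ 0.5965, -0.0525,  0.0678])) [80 76 73]
(380, 236) (array([ 0.008 ,  0.031 , -0.0229]), array([0.5941, 0.0102, 0.0659])) [74 72 67]
(328, 270) (array([ 0.0175,  0.0006, -0.0805]), array([ 0.5858, -0.0206,  0.1235])) [127  32  25]
(328, 300) (array([ 0.005 ,  0.0006, -0.0819]), array([ 0.5983, -0.0199,  0.1249])) [124  30  26]
(328, 330) (array([ 2.650e-02,  1.000e-04, -1.269e-01]), array([ 0.5766, -0.0214,  0.1698])) [44 43 42]
(328, 350) (array([ 2.020e-02,  1.000e-04, -1.264e-01]), array([ 0.5829, -0.0211,  0.1693])) [50 48 47]
(420, 220) (array([ 0.016 ,  0.0547, -0.0181]), array([0.5849, 0.0334, 0.0609])) [13 14 11]
(300, 385) (array([-0.1603, -0.023 ,  0.0368]), array([ 0.7653, -0.0352,  0.0072])) [48 11 30]
```

View pics/sw.png

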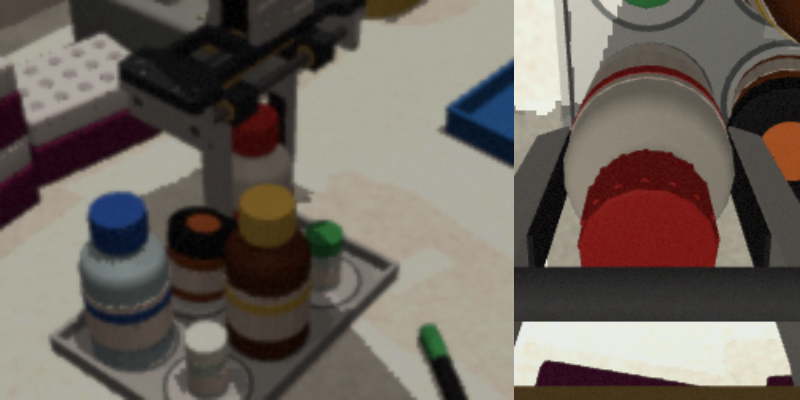

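The bottle is held: opening 57.6 mm, 32 N on the pads. Some upward force remains, so I'll lift gently and check.

Emit:
play_rows:
  series:
    - [0,0,0,0,0,-0.005,0.1]
    - [0,0,0,0,0,-0.01,0.1]
    - [0,0,0,0,0,-0.015,0.1]
    - [0,0,0,0,0,0,0.1]

```text
t: 6.25
position: [0.6023, -0.0195, 0.0726]
tool_rot: [-179.9, 0.2, -177.0]
force: [0.5, -0.7, -1.5]
opening: 0.0577
gripper_force: 30.0
```

```bash
python3 - <<'E'
from h import *
go(.601,-.0195,.071); s=status.state(); print(s['force'],s['wrist_torque'],s['opening'],s['gripper_force'])
p,d=vision.get_image('top')
c=blob(p,(5,150,100),(18,255,255),(300,165,322,195)); (u,v),r=cv2.minEnclosingCircle(c); print('jar',ray('top',(u,v),.056))
i=vision.camera_info('wrist'); T=wristT(s); p,d=vision.get_image('wrist')
def pt(u,v):
    z=d[v,u]; q=np.array([(u-i['cx'])/i['fx']*z,-(v-i['cy'])/i['fy']*z,-z,1]);return (T@q)[:3].round(4)
c=blob(p,(6,150,100),(18,255,255),(350,180,480,300)); (u,v),r=cv2.minEnclosingCircle(c); u,v=int(u),int(v); print('jar',u,v,pt(u,v),ray('wrist',(u,v),.056,T))
c=blob(p,(0,150,90),(5,255,255),(250,180,400,320)); (u,v),r=cv2.minEnclosingCircle(c); print('redcap',u,v,r,pt(int(u),int(v)))
E
```

```text
t 6.25 at [ 0.6023 -0.0195  0.0726] [-179.9    0.2 -177. ] op 0.0577 shift mm [1.3 0.  1.6] turnz -0.03
[ 0.5067124  -0.73148808 -1.49539641] [ 0.05528133 -0.05730685 -0.08229661] 0.05768089858459165 29.997458159923553Traceback (most recent call last):
  File "<stdin>", line 4, in <module>
  File "h.py", line 14, in blob
    c=max(cv2.findContours(m,cv2.RETR_EXTERNAL,cv2.CHAIN_APPROX_NONE)[0],key=cv2.contourArea)
ValueError: max() iterable argument is empty
```

Red is lifted cleanly, weighing about 1.5 N. Carrying it to the near slot of the spill tray.

Emit:
play_rows:
  series:
    - [0,0,0,0,0,-0.015,0.1]
    - [0,0,0,0,0,-0.02,0.1]
    - [0,0,0,0.006,-0.007,-0.013,0.1]
    - [0,0,0,0.012,-0.0135,0,0.1]
    - [0,0,0,0.019,-0.022,0,0.1]
    - [0,0,0,0.0235,-0.027,0,0.1]
    - [0,0,0,0.0235,-0.027,0,0.1]
    - [0,0,0,0.0235,-0.027,0,0.1]

```text
t: 7.1
position: [0.4973, -0.1494, 0.1174]
tool_rot: [180.0, -0.1, -177.1]
force: [0.8, -0.2, -2.5]
opening: 0.0577
gripper_force: 30.0
```

Emit:
play_rows:
  series:
    - [0,0,0,0.0235,-0.027,0,0.1]
    - [0,0,0,0.0235,-0.027,0,0.1]
    - [0,0,0,0.0235,-0.027,0,0.1]
    - [0,0,0,0.0235,-0.027,0,0.1]
    - [0,0,0,0.0235,-0.027,0,0.1]
    - [0,0,0,0.019,-0.022,0,0.1]
    - [0,0,0,0.01,-0.0115,0,0.1]
    - [0,0,0,0,0,0,0.1]

```text
t: 7.9
position: [0.3599, -0.325, 0.1176]
tool_rot: [180.0, -0.1, -177.3]
force: [0.5, 0.0, -2.2]
opening: 0.0571
gripper_force: 30.0
```

```bash
python3 - <<'E'
from h import *
go(.37,-.317,.043); s=status.state(); print(s['joint_pos'].round(1),s['opening'],s['force'])
T=wristT(s); p,d=vision.get_image('wrist'); cv2.imwrite('pics/w2.png',p[:,:,::-1])
q,_=vision.get_image('top')
c=blob(q,(0,120,100),(20,255,255),(300,165,322,195)); (u,v),r=cv2.minEnclosingCircle(c); print('jar',r,ray('top',(u,v),.056))
E
```

```text
t 7.9 at [ 0.3599 -0.325   0.1176] [ 1.800e+02 -1.000e-01 -1.773e+02] op 0.0571 shift mm [-10.6   7.5  74.6] turnz -0.26
[ -55.5   -3.5  116.5   -0.    67.1 -148.2] 0.057119906378056175 [ 0.451344    0.00791905 -2.15280695]
jar 4.717090606689453 [0.60010921 0.04325235 0.056     ]
```

View pics/w2.png

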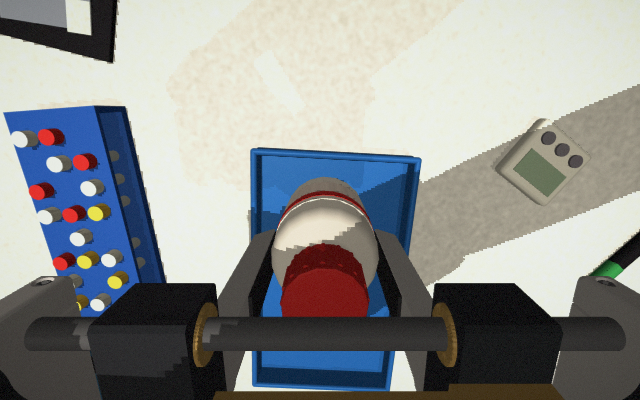

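Red hangs upright inside the tray at (325,260), clear of the walls, and the jar hasn't moved. I correct by −10.6 and +7.5 mm and lower.

Emit:
play_rows:
  series:
    - [0,0,0,-0.005,0.004,0.01,0.1]
    - [0,0,0,-0.0055,0.0035,0.015,0.1]
    - [0,0,0,0,0,0.02,0.1]
    - [0,0,0,0,0,0.015,0.1]
    - [0,0,0,0,0,0.006,0.1]
    - [0,0,0,0,0,0.004,0.1]
    - [0,0,0,0,0,0.002,0.1]
    - [0,0,0,0,0,0,0.1]

```text
t: 8.8
position: [0.3727, -0.316, 0.0466]
tool_rot: [-180.0, 0.0, -177.0]
force: [0.2, -0.4, -2.0]
opening: 0.0575
gripper_force: 30.0
```

Emit:
play_rows:
  series:
    - [0,0,0,0,0,0.0015,0.1]
    - [0,0,0,0,0,0.0015,0.1]
    - [0,0,0,0,0,0,0.1]

```text
t: 9.1
position: [0.3724, -0.316, 0.0434]
tool_rot: [-180.0, 0.0, -177.0]
force: [1.7, -0.2, -1.3]
opening: 0.0576
gripper_force: 30.0
```

Emit:
play_rows:
  series:
    - [0,0,0,0,0,0.001,0.1]
    - [0,0,0,0,0,0,0.1]

```text
t: 9.3
position: [0.3725, -0.3162, 0.0432]
tool_rot: [-180.0, -0.0, -177.0]
force: [-2.9, 2.7, 5.5]
opening: 0.0573
gripper_force: 30.0
```

Contact is at z = 0.0432. Release, lift, and go to yellow.

Emit:
play_rows:
  series:
    - [0,0,0,0,0,0,0.5]
    - [0,0,0,0,0,0,1]
    - [0,0,0,0,0,0,1]
    - [0,0,0,0,0,0,1]
    - [0,0,0,0,0,-0.02,1]
    - [0,0,0,0,0,-0.035,1]
    - [0,0,0,0,0,-0.03,1]
    - [0,0,0,-0.0097,0.0196,0,1]

```text
t: 10.1
position: [0.3829, -0.2997, 0.1324]
tool_rot: [-179.5, 0.3, -177.2]
force: [0.7, -0.4, 0.2]
opening: 0.094
gripper_force: 0.0
```

Emit:
play_rows:
  series:
    - [0,0,0,-0.0197,0.0385,0,1]
    - [0,0,0,-0.0197,0.0385,0,1]
    - [0,0,0,-0.0197,0.0385,0,1]
    - [0,0,0,-0.0197,0.0385,0,1]
    - [0,0,0,-0.0197,0.0385,0,1]
    - [0,0,0,-0.0197,0.0385,0,1]
    - [0,0,0,-0.0197,0.0385,0,1]
    - [0,0,0,-0.0197,0.0385,0,1]

```text
t: 10.9
position: [0.5231, 0.0217, 0.1274]
tool_rot: [-180.0, 0.0, -177.0]
force: [1.5, -0.4, -0.2]
opening: 0.0937
gripper_force: 0.0
```

Emit:
play_rows:
  series:
    - [0,0,0,-0.0097,0.019,0,1]
    - [0,0,0,0,0,0,1]

```text
t: 11.1
position: [0.5317, 0.0415, 0.1272]
tool_rot: [180.0, 0.0, -176.8]
force: [1.5, 0.1, -0.0]
opening: 0.0939
gripper_force: 0.0
```

```bash
python3 - <<'E'
from h import *
go(.531,.0395,.046); s=status.state()
T=wristT(s); p,d=vision.get_image('wrist')
c=blob(p,(20,120,90),(35,255,255),(200,100,450,400)); (u,v),r=cv2.minEnclosingCircle(c); print('yellow',u,v,r,ray('wrist',(u,v),.124,T))
q,_=vision.get_image('top'); c=blob(q,(0,150,90),(8,255,255),(425,185,500,310)); (u,v),r=cv2.minEnclosingCircle(c); print('red',u,v,ray('top',(u,v),.124))
E
```

```text
t 11.1 at [0.5317 0.0415 0.1272] [ 180.     0.  -176.8] op 0.0939 shift mm [ 0.9 -2.  81.2] turnz 0.19
yellow 322.5679931640625 228.02000427246094 28.362382888793945 [0.52899468 0.03928639 0.124     ]
red 477.0 280.0 [ 0.37255819 -0.32219922  0.124     ]
```

Emit:
play_rows:
  series:
    - [0,0,0,0.0015,-0.002,0.025,1]
    - [0,0,0,0,0,0.025,1]
    - [0,0,0,0,0,0.02,1]
    - [0,0,0,0,0,0.0105,1]
    - [0,0,0,0,0,0,1]

```text
t: 11.7
position: [0.5284, 0.0364, 0.0455]
tool_rot: [180.0, -0.2, -177.1]
force: [1.0, 0.3, 0.5]
opening: 0.094
gripper_force: 0.0
```

Emit:
play_rows:
  series:
    - [0,0,0,0,0,0,0.1]
    - [0,0,0,0,0,0,0.1]
    - [0,0,0,0,0,0,0.1]
    - [0,0,0,0,0,0,0.1]
    - [0,0,0,0,0,0,0.1]
    - [0,0,0,0,0,0,0.1]
    - [0,0,0,0,0,0,0.1]

```text
t: 12.4
position: [0.5302, 0.0376, 0.0474]
tool_rot: [180.0, 0.1, -177.0]
force: [0.1, 2.7, 3.5]
opening: 0.0573
gripper_force: 30.0
```

Emit:
play_rows:
  series:
    - [0,0,0,0,0,-0.01,0.1]
    - [0,0,0,0,0,-0.02,0.1]
    - [0,0,0,0,0,-0.025,0.1]
    - [0,0,0,0.0023,-0.008,-0.02,0.1]
    - [0,0,0,0.0046,-0.016,0,0.1]
    - [0,0,0,0.0073,-0.026,0,0.1]
    - [0,0,0,0.0092,-0.0326,0,0.1]
    - [0,0,0,0.0092,-0.0326,0,0.1]

```text
t: 13.2
position: [0.5024, -0.0806, 0.1218]
tool_rot: [-180.0, -0.0, -177.0]
force: [0.0, -0.1, -1.8]
opening: 0.0575
gripper_force: 30.0
```

Emit:
play_rows:
  series:
    - [0,0,0,0.0092,-0.0326,0,0.1]
    - [0,0,0,0.0092,-0.0326,0,0.1]
    - [0,0,0,0.0092,-0.0326,0,0.1]
    - [0,0,0,0.0092,-0.0326,0,0.1]
    - [0,0,0,0.0092,-0.0326,0,0.1]
    - [0,0,0,0.0092,-0.0326,0,0.1]
    - [0,0,0,0.0073,-0.026,0,0.1]
    - [0,0,0,0.0037,-0.013,0,0.1]

```text
t: 14.0
position: [0.4482, -0.3191, 0.1219]
tool_rot: [-180.0, -0.0, -177.2]
force: [0.4, 0.7, -2.1]
opening: 0.0578
gripper_force: 30.0
```

Emit:
play_rows:
  series:
    - [0,0,0,0,0,0.005,0.1]
    - [0,0,0,0,0,0.005,0.1]

```text
t: 14.2
position: [0.4491, -0.3163, 0.1112]
tool_rot: [179.9, -0.0, -177.0]
force: [0.2, 1.0, -2.0]
opening: 0.0572
gripper_force: 30.0
```

```bash
python3 - <<'E'
from h import *
go(.452,-.317,.0474); print(status.state()['force'])
E
```

```text
t 14.2 at [ 0.4491 -0.3163  0.1112] [ 179.9   -0.  -177. ] op 0.0572 shift mm [-2.9 -0.9 63.8] turnz -0.03
[ 0.20783832  1.00548442 -1.99127986]
```

Emit:
play_rows:
  series:
    - [0,0,0,-0.003,-0.001,0.012,0.1]
    - [0,0,0,0,0,0.018,0.1]
    - [0,0,0,0,0,0.016,0.1]
    - [0,0,0,0,0,0.009,0.1]
    - [0,0,0,0,0,0.005,0.1]
    - [0,0,0,0,0,0.002,0.1]
    - [0,0,0,0,0,0.0015,0.1]
    - [0,0,0,0,0,0,0.1]

```text
t: 15.0
position: [0.4526, -0.3183, 0.0488]
tool_rot: [-180.0, 0.0, -177.0]
force: [-0.3, 0.1, -1.7]
opening: 0.0577
gripper_force: 30.0
```

Emit:
play_rows:
  series:
    - [0,0,0,0,0,0.001,0.1]
    - [0,0,0,0,0,0.001,0.1]
    - [0,0,0,0,0,0,0.1]

```text
t: 15.3
position: [0.4527, -0.3185, 0.0474]
tool_rot: [-180.0, 0.0, -177.0]
force: [-1.2, 1.9, 4.1]
opening: 0.0577
gripper_force: 30.0
```

Emit:
play_rows:
  series:
    - [0,0,0,0,0,0,0.5]
    - [0,0,0,0,0,0,1]
    - [0,0,0,0,0,0,1]
    - [0,0,0,0,0,0,1]
    - [0,0,0,0,0,-0.02,1]
    - [0,0,0,0,0,-0.035,1]
    - [0,0,0,0,0,-0.025,1]
    - [0,0,0,-0.0075,0.019,0,1]

```text
t: 16.1
position: [0.4607, -0.302, 0.131]
tool_rot: [-179.6, 0.3, -177.2]
force: [-0.0, -0.0, 0.2]
opening: 0.0937
gripper_force: 0.0
```

Emit:
play_rows:
  series:
    - [0,0,0,-0.0149,0.038,0,1]
    - [0,0,0,-0.0149,0.038,0,1]
    - [0,0,0,-0.0149,0.038,0,1]
    - [0,0,0,-0.0149,0.038,0,1]
    - [0,0,0,-0.0149,0.038,0,1]
    - [0,0,0,-0.0149,0.038,0,1]
    - [0,0,0,-0.0149,0.038,0,1]
    - [0,0,0,-0.0149,0.038,0,1]

```text
t: 16.9
position: [0.5624, 0.0128, 0.1264]
tool_rot: [-180.0, 0.0, -177.0]
force: [0.2, -0.3, 0.9]
opening: 0.094
gripper_force: 0.0
```

Emit:
play_rows:
  series:
    - [0,0,0,-0.0149,0.038,0,1]
    - [0,0,0,-0.0149,0.038,0,1]
    - [0,0,0,-0.0075,0.019,0,1]
    - [0,0,0,0,0,0,1]
    - [0,0,0,0,0,0,1]

```text
t: 17.4
position: [0.5942, 0.1078, 0.1261]
tool_rot: [-180.0, -0.0, -177.0]
force: [0.5, -0.4, 0.0]
opening: 0.0936
gripper_force: 0.0
```

```bash
python3 - <<'E'
from h import *
go(.595,.107,.046); s=status.state()
T=wristT(s); p,d=vision.get_image('wrist')
c=blob(p,(100,120,60),(125,255,255),(250,150,400,400)); (u,v),r=cv2.minEnclosingCircle(c); print('blue',u,v,r,ray('wrist',(u,v),.124,T))
q,_=vision.get_image('top'); cv2.imwrite('pics/t2.png',cv2.resize(q[150:310,180:510,::-1],None,fx=2.4,fy=2.4,interpolation=cv2.INTER_CUBIC))
E
```

```text
t 17.4 at [0.5942 0.1078 0.1261] [-180.   -0. -177.] op 0.0936 shift mm [-0.8 -0.8 80.1] turnz 0.01
blue 326.3092346191406 231.5057830810547 27.751567840576172 [0.59329656 0.10815599 0.124     ]
```

View pics/t2.png

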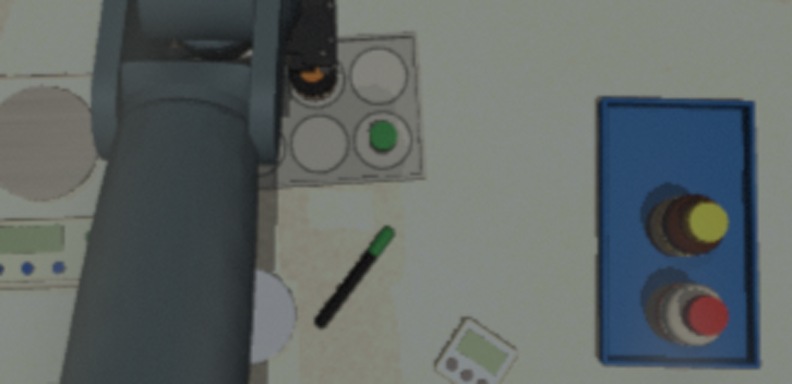

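Red and yellow stand upright in the spill tray at (692,310) and (690,225). The back-right and front-middle seats are free, and the green vial hasn't moved. Now blue.

Emit:
play_rows:
  series:
    - [0,0,0,0,0,0.025,1]
    - [0,0,0,0,0,0.025,1]
    - [0,0,0,0,0,0.02,1]
    - [0,0,0,0,0,0.0095,1]
    - [0,0,0,0,0,0,1]
    - [0,0,0,0,0,0,1]

```text
t: 18.1
position: [0.5951, 0.1073, 0.0478]
tool_rot: [-180.0, 0.1, -177.1]
force: [0.1, -0.3, 0.0]
opening: 0.0943
gripper_force: 0.0
```

Emit:
play_rows:
  series:
    - [0,0,0,0,0,0,0.1]
    - [0,0,0,0,0,0,0.1]
    - [0,0,0,0,0,0,0.1]
    - [0,0,0,0,0,0,0.1]
    - [0,0,0,0,0,0,0.1]
    - [0,0,0,0,0,0,0.1]
    - [0,0,0,0,0,0,0.1]
    - [0,0,0,0,0,0,0.1]

```text
t: 18.9
position: [0.5946, 0.1082, 0.0471]
tool_rot: [180.0, 0.0, -177.0]
force: [0.2, 2.6, 3.0]
opening: 0.0577
gripper_force: 30.0
```

Emit:
play_rows:
  series:
    - [0,0,0,0,0,-0.01,0.1]
    - [0,0,0,0,0,-0.025,0.1]
    - [0,0,0,0,0,-0.03,0.1]
    - [0,0,0,0.0017,-0.0083,-0.015,0.1]
    - [0,0,0,0.0033,-0.0166,0,0.1]
    - [0,0,0,0.0053,-0.0266,0,0.1]
    - [0,0,0,0.0067,-0.0332,0,0.1]
    - [0,0,0,0.0067,-0.0332,0,0.1]

```text
t: 19.7
position: [0.5749, -0.0131, 0.1249]
tool_rot: [180.0, -0.2, -177.0]
force: [0.3, -0.5, -1.7]
opening: 0.0575
gripper_force: 30.0
```

Emit:
play_rows:
  series:
    - [0,0,0,0.0067,-0.0332,0,0.1]
    - [0,0,0,0.0067,-0.0332,0,0.1]
    - [0,0,0,0.0067,-0.0332,0,0.1]
    - [0,0,0,0.0067,-0.0332,0,0.1]
    - [0,0,0,0.0067,-0.0332,0,0.1]
    - [0,0,0,0.0067,-0.0332,0,0.1]
    - [0,0,0,0.0067,-0.0332,0,0.1]
    - [0,0,0,0.0067,-0.0332,0,0.1]

```text
t: 20.5
position: [0.5347, -0.2809, 0.1247]
tool_rot: [179.9, -0.2, -177.1]
force: [-0.4, 0.5, -2.1]
opening: 0.0574
gripper_force: 30.0
```

Emit:
play_rows:
  series:
    - [0,0,0,0.0053,-0.0266,0,0.1]
    - [0,0,0,0.0027,-0.0133,0,0.1]
    - [0,0,0,0,0,0,0.1]
    - [0,0,0,0,0,0,0.1]

```text
t: 20.9
position: [0.5305, -0.3186, 0.1259]
tool_rot: [179.9, -0.1, -177.1]
force: [-0.4, 0.4, -2.7]
opening: 0.0576
gripper_force: 30.0
```

```bash
python3 - <<'E'
from h import *
go(.5325,-.3185,.0474); print(status.state()['force'])
E
```

```text
t 20.9 at [ 0.5305 -0.3186  0.1259] [ 1.799e+02 -1.000e-01 -1.771e+02] op 0.0576 shift mm [-2.1 -0.2 78.5] turnz -0.05
[-0.38928229  0.42788517 -2.6522364 ]
```

Emit:
play_rows:
  series:
    - [0,0,0,-0.002,0,0.015,0.1]
    - [0,0,0,0,0,0.02,0.1]
    - [0,0,0,0,0,0.02,0.1]
    - [0,0,0,0,0,0.012,0.1]
    - [0,0,0,0,0,0.006,0.1]
    - [0,0,0,0,0,0.002,0.1]
    - [0,0,0,0,0,0.0015,0.1]
    - [0,0,0,0,0,0,0.1]

```text
t: 21.7
position: [0.5336, -0.3196, 0.0511]
tool_rot: [-179.9, 0.1, -177.0]
force: [-0.3, -0.3, -2.7]
opening: 0.0574
gripper_force: 30.0
```

Emit:
play_rows:
  series:
    - [0,0,0,0,0,0.001,0.1]
    - [0,0,0,0,0,0,0.1]

```text
t: 21.9
position: [0.5333, -0.3195, 0.0498]
tool_rot: [-180.0, 0.0, -177.0]
force: [1.5, 0.3, -2.1]
opening: 0.0575
gripper_force: 30.0
```

Emit:
play_rows:
  series:
    - [0,0,0,0,0,0.001,0.1]
    - [0,0,0,0,0,0.001,0.1]
    - [0,0,0,0,0,0,0.1]

```text
t: 22.2
position: [0.533, -0.3192, 0.0472]
tool_rot: [180.0, -0.0, -177.0]
force: [-0.2, 0.5, -1.8]
opening: 0.0576
gripper_force: 30.0
```

Emit:
play_rows:
  series:
    - [0,0,0,0,0,0.0006,0.1]
    - [0,0,0,0,0,0.0005,0.1]
    - [0,0,0,0,0,0,0.1]

```text
t: 22.5
position: [0.5333, -0.3192, 0.0471]
tool_rot: [180.0, 0.0, -177.0]
force: [-2.7, 2.6, 5.4]
opening: 0.0575
gripper_force: 30.0
```

Emit:
play_rows:
  series:
    - [0,0,0,0,0,0,0.5]
    - [0,0,0,0,0,0,1]
    - [0,0,0,0,0,0,1]
    - [0,0,0,0,0,0,1]
    - [0,0,0,0,0,-0.02,1]
    - [0,0,0,0,0,-0.035,1]
    - [0,0,0,0,0,-0.03,1]
    - [0,0,0,-0.0048,0.02,0,1]

```text
t: 23.3
position: [0.5395, -0.3025, 0.1367]
tool_rot: [-179.6, 0.4, -177.2]
force: [0.3, 0.5, 0.5]
opening: 0.094
gripper_force: 0.0
```

Emit:
play_rows:
  series:
    - [0,0,0,-0.0095,0.0398,0,1]
    - [0,0,0,-0.0095,0.0398,0,1]
    - [0,0,0,-0.0095,0.0398,0,1]
    - [0,0,0,-0.0095,0.0398,0,1]
    - [0,0,0,-0.0095,0.0398,0,1]
    - [0,0,0,-0.0095,0.0398,0,1]
    - [0,0,0,-0.0095,0.0398,0,1]
    - [0,0,0,-0.0095,0.0398,0,1]

```text
t: 24.1
position: [0.5954, 0.0254, 0.1299]
tool_rot: [180.0, -0.1, -177.0]
force: [0.5, -0.4, -0.1]
opening: 0.0935
gripper_force: 0.0
```

Emit:
play_rows:
  series:
    - [0,0,0,-0.0047,0.02,0,1]
    - [0,0,0,0,0,0,1]
    - [0,0,0,0,0,0,1]

```text
t: 24.4
position: [0.5992, 0.0436, 0.1301]
tool_rot: [-180.0, -0.1, -177.0]
force: [-0.3, -0.5, -1.2]
opening: 0.0939
gripper_force: 0.0
```

```bash
python3 - <<'E'
from h import *
go(.599,.0434,.002); s=status.state()
T=wristT(s); p,d=vision.get_image('wrist');cv2.imwrite('pics/w3.png',p[:,:,::-1])
c=blob(p,(3,130,100),(18,255,255),(270,170,380,300)); (u,v),r=cv2.minEnclosingCircle(c); print('jar',u,v,r,ray('wrist',(u,v),.056,T))
E
```

```text
t 24.4 at [0.5992 0.0436 0.1301] [-1.80e+02 -1.00e-01 -1.77e+02] op 0.0939 shift mm [ -0.   -0.2 128.1] turnz 0.03
jar 326.5481262207031 204.3502655029297 13.552756309509277 [0.60116062 0.04468442 0.056     ]
```

View pics/w3.png

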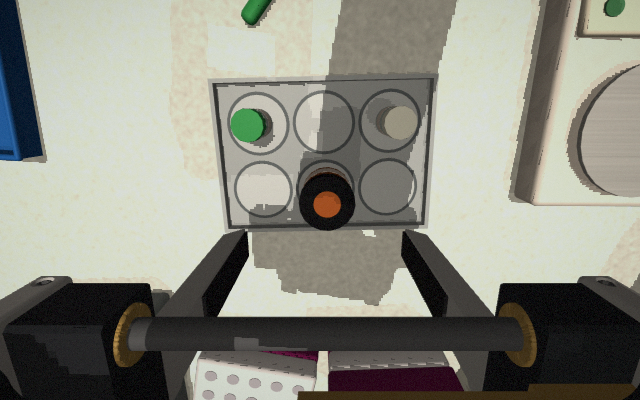

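The jar stands alone at (327,204). The vials are in place and the three seats are empty. I'll measure the seat centres for the return, then grasp the jar.

```bash
python3 - <<'E'
from h import *
s=status.state(); T=wristT(s)
for k,q in dict(red=(264,188),blue=(388,186),yellow=(324,121)).items(): print(k,ray('wrist',q,.004,T).round(4))
E
```

```text
red [ 0.6026 -0.0205  0.004 ]
blue [0.594  0.1074 0.004 ]
yellow [0.5322 0.0381 0.004 ]
```

Emit:
play_rows:
  series:
    - [0,0,0,-0.001,0.0005,0.03,1]
    - [0,0,0,0,0,0.03,1]
    - [0,0,0,0,0,0.03,1]
    - [0,0,0,0,0,0.025,1]
    - [0,0,0,0,0,0.013,1]
    - [0,0,0,0,0,0.005,1]
    - [0,0,0,0,0,0,1]
  grip_force: 20

```text
t: 25.15
position: [0.6011, 0.0431, -0.0017]
tool_rot: [180.0, -0.0, -177.1]
force: [-0.6, 0.6, 1.4]
opening: 0.0939
gripper_force: 0.0
```

Emit:
play_rows:
  series:
    - [0,0,0,0,0,0,0]
    - [0,0,0,0,0,0,0]
    - [0,0,0,0,0,0,0]
    - [0,0,0,0,0,0,0]
    - [0,0,0,0,0,0,0]
    - [0,0,0,0,0,0,0]
    - [0,0,0,0,0,0,0]
    - [0,0,0,0,0,0,0]

```text
t: 25.95
position: [0.601, 0.0439, -0.0016]
tool_rot: [180.0, 0.0, -177.0]
force: [-0.3, 2.6, 2.8]
opening: 0.0496
gripper_force: 20.0
```

```bash
python3 - <<'E'
from h import *
i=vision.camera_info('wrist')
T=wristT(dict(position=np.array([.5686,.0397,.207]),tool_rot=[180,-.1,-177.1]))
p=cv2.imread('pics/w0.png'); print(p[150,575],p[60,490],p[100,520])
for n,T,box,c in [('w0',T,(500,90,640,215),(575,150)),('top0',None,(165,180,232,240),(198,209))]:
    g=cv2.cvtColor(cv2.imread(f'pics/{n}.png'),cv2.COLOR_BGR2HSV); r=g[c[1],c[0]].astype(int); x0,y0,x1,y1=box
    m=np.zeros(g.shape[:2],np.uint8); gg=cv2.GaussianBlur(cv2.imread(f'pics/{n}.png',0),(5,5),0)
    t,b=cv2.threshold(gg[y0:y1,x0:x1],0,255,cv2.THRESH_OTSU+cv2.THRESH_BINARY_INV); 
    k=max(cv2.findContours(b,cv2.RETR_EXTERNAL,cv2.CHAIN_APPROX_NONE)[0],key=cv2.contourArea); e=cv2.fitEllipse(cv2.convexHull(k)) 
    uv=(e[0][0]+x0,e[0][1]+y0); print(n,uv,e[1],ray('wrist' if n=='w0' else 'top',uv,.056,T).round(4))
E
```

```text
[152 164 172] [184 208 207] [196 218 211]
w0 (570.1367568969727, 152.4060821533203) (97.24200439453125, 120.42642211914062) [0.5219 0.3023 0.056 ]
top0 (197.65552520751953, 209.11965942382812) (47.602012634277344, 49.78498077392578) [0.5239 0.3031 0.056 ]
```

Emit:
play_rows:
  series:
    - [0,0,0,0,0,-0.01,0]
    - [0,0,0,0,0,-0.02,0]
    - [0,0,0,0,0,-0.03,0]
    - [0,0,0,0.002,0.007,-0.03,0]
    - [0,0,0,0.004,0.015,0,0]
    - [0,0,0,0.007,0.027,0,0]
    - [0,0,0,0.008,0.033,0,0]
    - [0,0,0,0.008,0.033,0,0]

```text
t: 26.75
position: [0.5644, 0.1582, 0.0869]
tool_rot: [-180.0, -0.1, -177.1]
force: [-0.1, -0.4, -1.8]
opening: 0.0496
gripper_force: 20.0
```

Emit:
play_rows:
  series:
    - [0,0,0,0.008,0.033,0,0]
    - [0,0,0,0.008,0.033,0,0]
    - [0,0,0,0.008,0.033,0,0]
    - [0,0,0,0.007,0.027,0,0]
    - [0,0,0,0.004,0.015,0,0]
    - [0,0,0,0,0,0,0]
    - [0,0,0,0,0,0,0]

```text
t: 27.45
position: [0.5236, 0.2954, 0.0877]
tool_rot: [-180.0, -0.0, -177.0]
force: [0.8, -0.5, -0.9]
opening: 0.05
gripper_force: 20.0
```

Emit:
play_rows:
  series:
    - [0,0,0,0,0.004,0.005,0]
    - [0,0,0,0,0.0035,0.012,0]
    - [0,0,0,0,0,0.01,0]
    - [0,0,0,0,0,0.005,0]
    - [0,0,0,0,0,0.002,0]
    - [0,0,0,0,0,0.001,0]
    - [0,0,0,0,0,0,0]

```text
t: 28.15
position: [0.5236, 0.3035, 0.0534]
tool_rot: [180.0, 0.0, -177.0]
force: [0.2, -0.4, -2.1]
opening: 0.0497
gripper_force: 20.0
```

Emit:
play_rows:
  series:
    - [0,0,0,0,0,0.001,0]
    - [0,0,0,0,0,0,0]

```text
t: 28.35
position: [0.5236, 0.3035, 0.0525]
tool_rot: [180.0, 0.0, -177.0]
force: [-0.9, -0.0, -2.4]
opening: 0.0498
gripper_force: 20.0
```

Emit:
play_rows:
  series:
    - [0,0,0,0,0,0.001,0]
    - [0,0,0,0,0,0,0]

```text
t: 28.55
position: [0.5234, 0.3035, 0.0513]
tool_rot: [-180.0, 0.0, -177.0]
force: [0.3, -1.2, -1.5]
opening: 0.0501
gripper_force: 20.0
```

Emit:
play_rows:
  series:
    - [0,0,0,0,0,0.001,0]
    - [0,0,0,0,0,0,0]

```text
t: 28.75
position: [0.5236, 0.3035, 0.0505]
tool_rot: [180.0, 0.0, -177.0]
force: [0.2, 0.7, -0.6]
opening: 0.0496
gripper_force: 20.0
```

Emit:
play_rows:
  series:
    - [0,0,0,0,0,0.0007,0]
    - [0,0,0,0,0,0,0]

```text
t: 28.95
position: [0.5236, 0.3036, 0.0504]
tool_rot: [-180.0, 0.0, -177.0]
force: [-2.3, -1.5, 5.5]
opening: 0.0498
gripper_force: 20.0
```

Emit:
play_rows:
  series:
    - [0,0,0,0,0,0,0.4]
    - [0,0,0,0,0,0,1]
    - [0,0,0,0,0,0,1]
    - [0,0,0,0,0,0,1]
    - [0,0,0,0,0,-0.01,1]
    - [0,0,0,0,0,-0.03,1]
    - [0,0,0,0,0,-0.04,1]
    - [0,0,0,0.001,-0.022,0,1]
  grip_force: 30

```text
t: 29.75
position: [0.5276, 0.284, 0.137]
tool_rot: [179.8, 0.7, -176.9]
force: [1.6, -0.7, 0.1]
opening: 0.0941
gripper_force: 0.0
```

Emit:
play_rows:
  series:
    - [0,0,0,0.0016,-0.0446,0,1]
    - [0,0,0,0.0016,-0.0446,0,1]
    - [0,0,0,0.0016,-0.0446,0,1]
    - [0,0,0,0.0016,-0.0446,0,1]
    - [0,0,0,0.0016,-0.0446,0,1]
    - [0,0,0,0.0016,-0.0446,0,1]
    - [0,0,0,0.0016,-0.0446,0,1]
    - [0,0,0,0.0016,-0.0446,0,1]

```text
t: 30.55
position: [0.5293, -0.0774, 0.1306]
tool_rot: [-180.0, 0.1, -177.0]
force: [1.0, -0.9, -1.2]
opening: 0.0942
gripper_force: 0.0
```

Emit:
play_rows:
  series:
    - [0,0,0,0.0016,-0.0446,0,1]
    - [0,0,0,0.0016,-0.0446,0,1]
    - [0,0,0,0.0016,-0.0446,0,1]
    - [0,0,0,0.0016,-0.0446,0,1]
    - [0,0,0,0.0016,-0.0446,0,1]
    - [0,0,0,0.0008,-0.02,0,1]
    - [0,0,0,0,0,0,1]
    - [0,0,0,0,0,0,1]

```text
t: 31.35
position: [0.533, -0.3177, 0.1296]
tool_rot: [179.9, -0.0, -177.0]
force: [0.4, 0.8, -0.2]
opening: 0.0938
gripper_force: 0.0
```

```bash
python3 - <<'E'
from h import *
go(.5333,-.3192,.0471); s=status.state()
T=wristT(s); p,d=vision.get_image('wrist')
c=blob(p,(110,120,60),(125,255,255),(270,170,380,320)); (u,v),r=cv2.minEnclosingCircle(c); print('blue',u,v,r,ray('wrist',(u,v),.124,T))
q,_=vision.get_image('top'); cv2.imwrite('pics/t3.png',cv2.resize(q[150:310,140:510,::-1],None,fx=2.1,fy=2.1,interpolation=cv2.INTER_CUBIC))
c=blob(q,(3,130,90),(18,255,255),(170,180,230,240)); (u,v),r=cv2.minEnclosingCircle(c); print('jar',r,ray('top',(u,v),.108))
E
```

```text
t 31.35 at [ 0.533  -0.3177  0.1296] [ 179.9   -0.  -177. ] op 0.0938 shift mm [-0.2 -1.5 82.5] turnz -0.03
blue 327.0 232.5 9.552586555480957 [ 0.53416621 -0.31680383  0.124     ]
jar 5.323081016540527 [0.52333816 0.30192818 0.108     ]
```

View pics/t3.png

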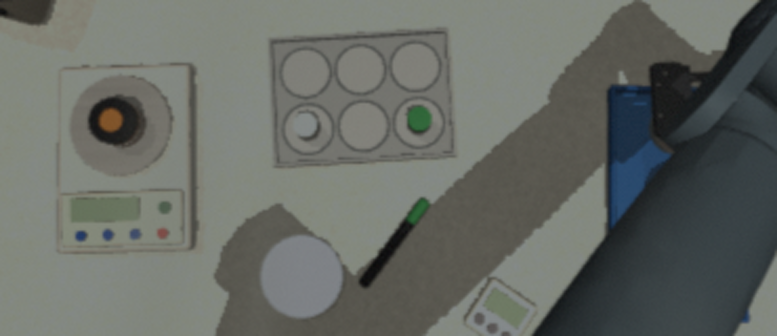

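The jar stands in the middle of the pan at (112,122), within about 1 mm of the measured centre, and the vials haven't moved. Now return blue.

Emit:
play_rows:
  series:
    - [0,0,0,0,-0.001,0.025,1]
    - [0,0,0,0,0,0.025,1]
    - [0,0,0,0,0,0.02,1]
    - [0,0,0,0,0,0.012,1]
    - [0,0,0,0,0,0,1]
    - [0,0,0,0,0,0,0.1]
    - [0,0,0,0,0,0,0.1]
    - [0,0,0,0,0,0,0.1]

```text
t: 32.25
position: [0.5338, -0.3202, 0.0489]
tool_rot: [-179.9, 0.1, -177.0]
force: [0.1, -0.3, 0.3]
opening: 0.0732
gripper_force: 0.0
```

Emit:
play_rows:
  series:
    - [0,0,0,0,0,0,0.1]
    - [0,0,0,0,0,0,0.1]
    - [0,0,0,0,0,0,0.1]
    - [0,0,0,0,0,0,0.1]
    - [0,0,0,0,0,0,0.1]

```text
t: 32.75
position: [0.5333, -0.3197, 0.0481]
tool_rot: [-180.0, 0.0, -177.0]
force: [-0.9, 2.1, 4.8]
opening: 0.0574
gripper_force: 30.0
```

Emit:
play_rows:
  series:
    - [0,0,0,0,0,-0.01,0.1]
    - [0,0,0,0,0,-0.025,0.1]
    - [0,0,0,0,0,-0.03,0.1]
    - [0,0,0,-0.0017,0.0083,-0.015,0.1]
    - [0,0,0,-0.0033,0.0166,0,0.1]
    - [0,0,0,-0.0053,0.0266,0,0.1]
    - [0,0,0,-0.0066,0.0332,0,0.1]
    - [0,0,0,-0.0066,0.0332,0,0.1]

```text
t: 33.55
position: [0.5492, -0.1977, 0.1254]
tool_rot: [179.9, -0.2, -177.0]
force: [0.8, 0.5, -1.3]
opening: 0.0573
gripper_force: 30.0
```

Emit:
play_rows:
  series:
    - [0,0,0,-0.0066,0.0332,0,0.1]
    - [0,0,0,-0.0066,0.0332,0,0.1]
    - [0,0,0,-0.0066,0.0332,0,0.1]
    - [0,0,0,-0.0066,0.0332,0,0.1]
    - [0,0,0,-0.0066,0.0332,0,0.1]
    - [0,0,0,-0.0066,0.0332,0,0.1]
    - [0,0,0,-0.0066,0.0332,0,0.1]
    - [0,0,0,-0.0066,0.0332,0,0.1]

```text
t: 34.35
position: [0.5875, 0.07, 0.1254]
tool_rot: [180.0, -0.2, -177.0]
force: [0.3, -0.3, -2.1]
opening: 0.0575
gripper_force: 30.0
```

Emit:
play_rows:
  series:
    - [0,0,0,-0.0053,0.0266,0,0.1]
    - [0,0,0,-0.0027,0.0133,0,0.1]
    - [0,0,0,0,0,0,0.1]
    - [0,0,0,0,0,0,0.1]

```text
t: 34.75
position: [0.5946, 0.1072, 0.1267]
tool_rot: [-180.0, -0.1, -177.0]
force: [0.1, 0.2, -2.0]
opening: 0.0576
gripper_force: 30.0
```

```bash
python3 - <<'E'
from h import *
go(.5946,.108,.0481)
E
```

```text
t 34.75 at [0.5946 0.1072 0.1267] [-1.80e+02 -1.00e-01 -1.77e+02] op 0.0576 shift mm [-0.2  0.8 78.6] turnz -0.02
```

Emit:
play_rows:
  series:
    - [0,0,0,0,0.0008,0.015,0.1]
    - [0,0,0,0,0,0.02,0.1]
    - [0,0,0,0,0,0.02,0.1]
    - [0,0,0,0,0,0.012,0.1]
    - [0,0,0,0,0,0.006,0.1]
    - [0,0,0,0,0,0.002,0.1]
    - [0,0,0,0,0,0.0015,0.1]
    - [0,0,0,0,0,0,0.1]

```text
t: 35.55
position: [0.5959, 0.1083, 0.0518]
tool_rot: [-180.0, 0.1, -177.0]
force: [-0.3, -0.2, -1.2]
opening: 0.0573
gripper_force: 30.0
```

Emit:
play_rows:
  series:
    - [0,0,0,0,0,0.0005,0.1]
    - [0,0,0,0,0,0.0005,0.1]
    - [0,0,0,0,0,0,0.1]

```text
t: 35.85
position: [0.5955, 0.1084, 0.0503]
tool_rot: [-180.0, 0.0, -177.0]
force: [0.3, 0.1, -2.5]
opening: 0.0575
gripper_force: 30.0
```

Emit:
play_rows:
  series:
    - [0,0,0,0,0,0.001,0.1]
    - [0,0,0,0,0,0.0007,0.1]
    - [0,0,0,0,0,0,0.1]

```text
t: 36.15
position: [0.5952, 0.1083, 0.0482]
tool_rot: [180.0, -0.0, -177.0]
force: [-0.3, -0.9, -2.1]
opening: 0.0578
gripper_force: 30.0
```

Emit:
play_rows:
  series:
    - [0,0,0,0,0,0.0007,0.1]
    - [0,0,0,0,0,0,0.1]

```text
t: 36.35
position: [0.5955, 0.1084, 0.0481]
tool_rot: [-180.0, 0.0, -177.0]
force: [-1.4, 0.3, 1.6]
opening: 0.0575
gripper_force: 30.0
```

Emit:
play_rows:
  series:
    - [0,0,0,0,0,0,0.5]
    - [0,0,0,0,0,0,1]
    - [0,0,0,0,0,0,1]
    - [0,0,0,0,0,0,1]
    - [0,0,0,0,0,-0.02,1]
    - [0,0,0,0,0,-0.035,1]
    - [0,0,0,0,0,-0.025,1]
    - [0,0,0,0.0075,-0.019,0,1]

```text
t: 37.15
position: [0.5921, 0.09, 0.1326]
tool_rot: [-180.0, 0.5, -176.9]
force: [-0.0, -0.1, 1.3]
opening: 0.0939
gripper_force: 0.0
```

Emit:
play_rows:
  series:
    - [0,0,0,0.015,-0.0381,0,1]
    - [0,0,0,0.015,-0.0381,0,1]
    - [0,0,0,0.015,-0.0381,0,1]
    - [0,0,0,0.015,-0.0381,0,1]
    - [0,0,0,0.015,-0.0381,0,1]
    - [0,0,0,0.015,-0.0381,0,1]
    - [0,0,0,0.015,-0.0381,0,1]
    - [0,0,0,0.015,-0.0381,0,1]

```text
t: 37.95
position: [0.4841, -0.2231, 0.1279]
tool_rot: [-180.0, 0.0, -177.0]
force: [0.6, -0.2, 0.1]
opening: 0.0942
gripper_force: 0.0
```

Emit:
play_rows:
  series:
    - [0,0,0,0.015,-0.0381,0,1]
    - [0,0,0,0.015,-0.0381,0,1]
    - [0,0,0,0.0075,-0.019,0,1]
    - [0,0,0,0,0,0,1]
    - [0,0,0,0,0,0,1]

```text
t: 38.45
position: [0.4521, -0.3184, 0.1275]
tool_rot: [180.0, -0.0, -177.1]
force: [-0.5, -0.1, 0.4]
opening: 0.0939
gripper_force: 0.0
```

```bash
python3 - <<'E'
from h import *
go(.4527,-.3185,.0474)
q,_=vision.get_image('top')
c=blob(q,(100,120,60),(125,255,255),(265,155,360,235)); (u,v),r=cv2.minEnclosingCircle(c); print('blue',r,ray('top',(u,v),.124))
E
```

```text
t 38.45 at [ 0.4521 -0.3184  0.1275] [ 180.    -0.  -177.1] op 0.0939 shift mm [-0.6 -0.1 80.1] turnz -0.08
blue 7.762660026550293 [0.59518801 0.10603351 0.124     ]
```

Blue is back within 1 mm of where it started. Now yellow.

Emit:
play_rows:
  series:
    - [0,0,0,-0.0005,0,0.025,1]
    - [0,0,0,0,0,0.025,1]
    - [0,0,0,0,0,0.02,1]
    - [0,0,0,0,0,0.01,1]
    - [0,0,0,0,0,0,1]
    - [0,0,0,0,0,0,0.1]
    - [0,0,0,0,0,0,0.1]
    - [0,0,0,0,0,0,0.1]

```text
t: 39.3
position: [0.4534, -0.3192, 0.0488]
tool_rot: [-179.9, 0.1, -177.0]
force: [0.0, 0.2, 0.7]
opening: 0.0734
gripper_force: 0.0
```

Emit:
play_rows:
  series:
    - [0,0,0,0,0,0,0.1]
    - [0,0,0,0,0,0,0.1]
    - [0,0,0,0,0,0,0.1]
    - [0,0,0,0,0,0,0.1]
    - [0,0,0,0,0,0,0.1]

```text
t: 39.8
position: [0.4529, -0.3187, 0.0481]
tool_rot: [-180.0, 0.0, -177.0]
force: [-1.0, 1.9, 4.6]
opening: 0.0581
gripper_force: 30.0
```

Emit:
play_rows:
  series:
    - [0,0,0,0,0,-0.01,0.1]
    - [0,0,0,0,0,-0.025,0.1]
    - [0,0,0,0,0,-0.03,0.1]
    - [0,0,0,-0.0022,0.0082,-0.015,0.1]
    - [0,0,0,-0.0045,0.0164,0,0.1]
    - [0,0,0,-0.0072,0.0262,0,0.1]
    - [0,0,0,-0.009,0.0328,0,0.1]
    - [0,0,0,-0.009,0.0328,0,0.1]

```text
t: 40.6
position: [0.4775, -0.1977, 0.1256]
tool_rot: [179.9, -0.1, -177.0]
force: [1.0, -0.1, -1.5]
opening: 0.0573
gripper_force: 30.0
```

Emit:
play_rows:
  series:
    - [0,0,0,-0.009,0.0328,0,0.1]
    - [0,0,0,-0.009,0.0328,0,0.1]
    - [0,0,0,-0.009,0.0328,0,0.1]
    - [0,0,0,-0.009,0.0328,0,0.1]
    - [0,0,0,-0.009,0.0328,0,0.1]
    - [0,0,0,-0.009,0.0328,0,0.1]
    - [0,0,0,-0.0072,0.0262,0,0.1]
    - [0,0,0,-0.0036,0.013,0,0.1]

```text
t: 41.4
position: [0.5294, 0.0414, 0.1258]
tool_rot: [179.9, -0.2, -176.9]
force: [-0.2, -0.1, -1.1]
opening: 0.0575
gripper_force: 30.0
```

Emit:
play_rows:
  series:
    - [0,0,0,0,0,0,0.1]
    - [0,0,0,0,0,0,0.1]

```text
t: 41.6
position: [0.5303, 0.0382, 0.1268]
tool_rot: [-180.0, -0.1, -177.0]
force: [0.7, -0.7, -1.0]
opening: 0.0575
gripper_force: 30.0
```

```bash
python3 - <<'E'
from h import *
go(.5307,.038,.0481)
E
```

```text
t 41.6 at [0.5303 0.0382 0.1268] [-1.80e+02 -1.00e-01 -1.77e+02] op 0.0575 shift mm [-0.5 -0.2 78.7] turnz -0.02
```

Emit:
play_rows:
  series:
    - [0,0,0,0,0,0.015,0.1]
    - [0,0,0,0,0,0.02,0.1]
    - [0,0,0,0,0,0.02,0.1]
    - [0,0,0,0,0,0.012,0.1]
    - [0,0,0,0,0,0.006,0.1]
    - [0,0,0,0,0,0.0025,0.1]
    - [0,0,0,0,0,0.0015,0.1]
    - [0,0,0,0,0,0,0.1]

```text
t: 42.4
position: [0.5316, 0.0382, 0.0512]
tool_rot: [-180.0, 0.1, -177.0]
force: [-1.1, 0.6, -2.9]
opening: 0.0578
gripper_force: 30.0
```

Emit:
play_rows:
  series:
    - [0,0,0,0,0,0.0007,0.1]
    - [0,0,0,0,0,0.0006,0.1]
    - [0,0,0,0,0,0,0.1]

```text
t: 42.7
position: [0.5312, 0.0384, 0.0496]
tool_rot: [-180.0, 0.0, -177.0]
force: [0.2, 0.3, -1.7]
opening: 0.0576
gripper_force: 30.0
```

Emit:
play_rows:
  series:
    - [0,0,0,0,0,0.0007,0.1]
    - [0,0,0,0,0,0,0.1]

```text
t: 42.9
position: [0.531, 0.0384, 0.0486]
tool_rot: [180.0, -0.0, -177.0]
force: [0.2, 0.1, -2.4]
opening: 0.0575
gripper_force: 30.0
```

Emit:
play_rows:
  series:
    - [0,0,0,0,0,0.0007,0.1]
    - [0,0,0,0,0,0.0004,0.1]
    - [0,0,0,0,0,0,0.1]

```text
t: 43.2
position: [0.5313, 0.0384, 0.0481]
tool_rot: [-180.0, 0.0, -177.0]
force: [-1.0, 0.2, 3.6]
opening: 0.0578
gripper_force: 30.0
```

Emit:
play_rows:
  series:
    - [0,0,0,0,0,0,0.5]
    - [0,0,0,0,0,0,1]
    - [0,0,0,0,0,0,1]
    - [0,0,0,0,0,0,1]
    - [0,0,0,0,0,-0.02,1]
    - [0,0,0,0,0,-0.035,1]
    - [0,0,0,0,0,-0.025,1]
    - [0,0,0,0.0098,-0.0192,0,1]

```text
t: 44.0
position: [0.5256, 0.019, 0.132]
tool_rot: [-179.9, 0.5, -176.9]
force: [-0.3, -0.6, -0.8]
opening: 0.094
gripper_force: 0.0
```

Emit:
play_rows:
  series:
    - [0,0,0,0.0197,-0.0384,0,1]
    - [0,0,0,0.0197,-0.0384,0,1]
    - [0,0,0,0.0197,-0.0384,0,1]
    - [0,0,0,0.0197,-0.0384,0,1]
    - [0,0,0,0.0197,-0.0384,0,1]
    - [0,0,0,0.0197,-0.0384,0,1]
    - [0,0,0,0.0197,-0.0384,0,1]
    - [0,0,0,0.0197,-0.0384,0,1]

```text
t: 44.8
position: [0.3798, -0.2979, 0.1277]
tool_rot: [-180.0, 0.0, -177.1]
force: [-0.0, 0.4, -0.2]
opening: 0.0942
gripper_force: 0.0
```

Emit:
play_rows:
  series:
    - [0,0,0,0.0098,-0.0192,0,1]
    - [0,0,0,0,0,0,1]
    - [0,0,0,0,0,0,1]

```text
t: 45.1
position: [0.3719, -0.3157, 0.1274]
tool_rot: [180.0, -0.0, -177.1]
force: [0.3, -0.4, -0.1]
opening: 0.0943
gripper_force: 0.0
```

```bash
python3 - <<'E'
from h import *
go(.3725,-.3162,.0474)
E
```

```text
t 45.1 at [ 0.3719 -0.3157  0.1274] [ 180.    -0.  -177.1] op 0.0943 shift mm [-0.6 -0.5 80. ] turnz -0.09
```

Emit:
play_rows:
  series:
    - [0,0,0,-0.0005,-0.0005,0.025,1]
    - [0,0,0,0,0,0.025,1]
    - [0,0,0,0,0,0.02,1]
    - [0,0,0,0,0,0.01,1]
    - [0,0,0,0,0,0,1]
    - [0,0,0,0,0,0,0.1]
    - [0,0,0,0,0,0,0.1]
    - [0,0,0,0,0,0,0.1]

```text
t: 45.9
position: [0.3731, -0.3171, 0.0487]
tool_rot: [-179.9, 0.1, -177.0]
force: [-0.3, -0.1, -0.1]
opening: 0.0737
gripper_force: 0.0
```

Emit:
play_rows:
  series:
    - [0,0,0,0,0,0,0.1]
    - [0,0,0,0,0,0,0.1]
    - [0,0,0,0,0,0,0.1]
    - [0,0,0,0,0,0,0.1]
    - [0,0,0,0,0,0,0.1]

```text
t: 46.4
position: [0.3726, -0.3166, 0.0479]
tool_rot: [-180.0, 0.0, -177.0]
force: [-1.0, 1.8, 3.9]
opening: 0.0574
gripper_force: 30.0
```

Emit:
play_rows:
  series:
    - [0,0,0,0,0,-0.01,0.1]
    - [0,0,0,0,0,-0.025,0.1]
    - [0,0,0,0,0,-0.03,0.1]
    - [0,0,0,-0.0057,0.0066,-0.015,0.1]
    - [0,0,0,-0.0114,0.0132,0,0.1]
    - [0,0,0,-0.0183,0.0211,0,0.1]
    - [0,0,0,-0.0228,0.0264,0,0.1]
    - [0,0,0,-0.0228,0.0264,0,0.1]

```text
t: 47.2
position: [0.4488, -0.2178, 0.1276]
tool_rot: [-180.0, -0.0, -177.1]
force: [0.2, -0.2, -1.7]
opening: 0.0578
gripper_force: 30.0
```

Emit:
play_rows:
  series:
    - [0,0,0,-0.0228,0.0264,0,0.1]
    - [0,0,0,-0.0228,0.0264,0,0.1]
    - [0,0,0,-0.0228,0.0264,0,0.1]
    - [0,0,0,-0.0228,0.0264,0,0.1]
    - [0,0,0,-0.0228,0.0264,0,0.1]
    - [0,0,0,-0.0228,0.0264,0,0.1]
    - [0,0,0,-0.0183,0.0211,0,0.1]
    - [0,0,0,-0.0091,0.0106,0,0.1]

```text
t: 48.0
position: [0.6034, -0.0187, 0.1274]
tool_rot: [180.0, -0.0, -176.9]
force: [-0.9, -0.8, -1.8]
opening: 0.057
gripper_force: 30.0
```

Emit:
play_rows:
  series:
    - [0,0,0,0,0,0,0.1]
    - [0,0,0,0,0,0,0.1]

```text
t: 48.2
position: [0.6021, -0.021, 0.1273]
tool_rot: [-180.0, -0.1, -177.0]
force: [-0.8, 0.0, -2.4]
opening: 0.0576
gripper_force: 30.0
```

```bash
python3 - <<'E'
from h import *
go(.603,-.02,.0479)
E
```

```text
t 48.2 at [ 0.6021 -0.021   0.1273] [-1.80e+02 -1.00e-01 -1.77e+02] op 0.0576 shift mm [-1.1  1.  79.4] turnz -0.05
```

Emit:
play_rows:
  series:
    - [0,0,0,-0.0005,0.001,0.015,0.1]
    - [0,0,0,0,0,0.02,0.1]
    - [0,0,0,0,0,0.02,0.1]
    - [0,0,0,0,0,0.012,0.1]
    - [0,0,0,0,0,0.006,0.1]
    - [0,0,0,0,0,0.003,0.1]
    - [0,0,0,0,0,0.0015,0.1]
    - [0,0,0,0,0,0,0.1]

```text
t: 49.0
position: [0.6036, -0.0195, 0.0507]
tool_rot: [-180.0, 0.1, -177.0]
force: [0.7, -0.6, -2.1]
opening: 0.0575
gripper_force: 30.0
```

Emit:
play_rows:
  series:
    - [0,0,0,0,0,0.0007,0.1]
    - [0,0,0,0,0,0.0006,0.1]
    - [0,0,0,0,0,0,0.1]

```text
t: 49.3
position: [0.6032, -0.0193, 0.049]
tool_rot: [-180.0, 0.0, -177.0]
force: [0.6, 0.3, -2.2]
opening: 0.0578
gripper_force: 30.0
```

Emit:
play_rows:
  series:
    - [0,0,0,0,0,0.0007,0.1]
    - [0,0,0,0,0,0,0.1]

```text
t: 49.5
position: [0.6031, -0.0193, 0.048]
tool_rot: [-180.0, -0.0, -177.0]
force: [-0.4, -0.1, -1.3]
opening: 0.0577
gripper_force: 30.0
```

Emit:
play_rows:
  series:
    - [0,0,0,0,0,0.0007,0.1]
    - [0,0,0,0,0,0,0.1]

```text
t: 49.7
position: [0.6034, -0.0193, 0.048]
tool_rot: [-180.0, 0.0, -177.0]
force: [-1.2, 0.8, 3.5]
opening: 0.058
gripper_force: 30.0
```

Release, rise, and move away over the free area on the right.

Emit:
play_rows:
  series:
    - [0,0,0,0,0,0,0.5]
    - [0,0,0,0,0,0,1]
    - [0,0,0,0,0,0,1]
    - [0,0,0,0,0,0,1]
    - [0,0,0,0,0,-0.02,1]
    - [0,0,0,0,0,-0.035,1]
    - [0,0,0,0,0,-0.035,1]
    - [0,0,0,0,-0.02,-0.01,1]

```text
t: 50.5
position: [0.6065, -0.0386, 0.1521]
tool_rot: [-179.9, 0.4, -176.9]
force: [0.6, 0.3, 0.3]
opening: 0.0943
gripper_force: 0.0
```

Emit:
play_rows:
  series:
    - [0,0,0,0.01,-0.04,0,1]
    - [0,0,0,0.01,-0.04,0,1]
    - [0,0,0,0.01,-0.04,0,1]
    - [0,0,0,0.01,-0.04,0,1]
    - [0,0,0,0.01,-0.04,0,1]
    - [0,0,0,0.01,-0.02,0,1]
    - [0,0,0,0,0,0,1]
    - [0,0,0,0,0,0,1]

```text
t: 51.3
position: [0.5555, -0.262, 0.1472]
tool_rot: [180.0, -0.0, -177.1]
force: [-0.0, -0.3, 0.3]
opening: 0.0939
gripper_force: 0.0
```

```bash
python3 - <<'E'
from h import *
p,_=vision.get_image('top'); B=(265,155,360,235)
print(status.state()['position'],status.state()['t'])
for k,lo,hi,z,b in [('red',(0,150,90),(5,255,255),.124,(322,155,355,190)),('blue',(100,120,60),(125,255,255),.124,B),('yellow',(20,120,110),(35,255,255),.124,B),('jardot',(3,130,90),(18,255,255),.108,(170,180,230,240)),('green',(45,80,40),(90,255,255),.052,(325,190,355,225))]:
    c=blob(p,lo,hi,b); (u,v),(w,h),a=cv2.minAreaRect(c); print(k,(round(u),round(v)),ray('top',(u,v),z).round(4))
q,_=vision.get_image('side'); cv2.imwrite('pics/f.png',np.vstack([cv2.resize(p[150:290,150:370,::-1],(420,267)),cv2.resize(q[120:400,100:420,::-1],(420,333))]))
E
```

```text
[ 0.55576355 -0.26131994  0.14719407] 51.35
red (338, 174) [ 0.5997 -0.0203  0.124 ]
blue (280, 175) [0.595  0.1061 0.124 ]
yellow (311, 204) [0.5321 0.0369 0.124 ]
jardot (192, 207) [0.5227 0.3012 0.108 ]
green (339, 206) [ 0.5355 -0.0256  0.052 ]
```

View pics/f.png

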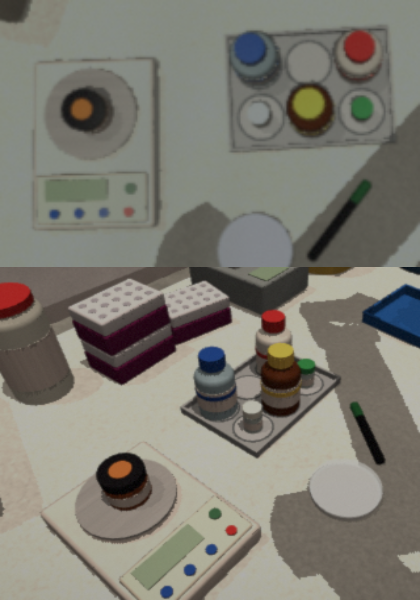

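All three bottles are upright on their own seats, within about 2.5 mm of where they started: blue (252,50), red (360,48), yellow (310,105). The vials haven't moved, and the jar stands on the pan at (85,108). The robot is clear, so I'm handing in.

```bash
python3 -c "from bench import workorder; print(workorder.hand_in())"
```

```text
the job is handed in; nothing more can be done
None
```

The jar stands in the middle of the balance pan, all three bottles are upright on their original seats, the vials were left alone, and the job was handed in at about 51 s.

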